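# Load the reel stand and wind on its brake

### The arm

A 6-joint arm with a two-finger parallel gripper is mounted at the origin on a cart in front of the work surface, level with it; the furniture and walls round the work are solid. World frame = base frame: x ahead of the robot, y to its left, z up, the work surface at z = 0. Lengths are in m, angles in rad, forces in N, time in s.
With the tool pointing down it reaches from about 0.275 to 1 m from the base axis. Payload 8.4 kg.
Tool frame: the origin (TCP) lies on the centre line of the jaws, within the pads' length; the fingertips stand 17 mm ahead of it and the grasp point (between the pads) lies 2 mm behind it (bot.tcp_to_tips is the z of the fingertips in the tool frame, in m); z points along the fingers, y is the line along which they close (so a half turn about z gives the same grasp; the last joint's range is limited). The gripper opens to 85 mm and grips with 20 to 120 N. Pads are 22 mm wide; open, the fingers measure 114 mm over their backs; the gripper's body (76 mm by 85 mm) begins 54 mm behind the grasp point. The pads swing forward as they close: fully open they stand 13 mm farther back than shut.
Start: joints at [1.319, 0.353, 1.633, -0, 1.155, -0.002], TCP at [0.155, 0.606, 0.248] pointing down, gripper open.
Joint ranges: [-2.63, 2.63], [-0.92, 2.1], [0.06, 2.66], [-1.3, 4.44], [0, 2.69], [-3.02, 3.02]. Speed limits (rad/s): [2.22, 2.22, 2.79, 3.14, 3.14, 3.14].

### API

Orientations are given as a unit quaternion [x, y, z, w].
In Python, from workcell import bot, hand, kinematics, get_obs, vision, hand_in gives the robot as it stands. The module is installed in compiled form; this text tells all that it offers. Calls block until the motion is done:
- bot.reach(position, orientation): joint-space move of the TCP to a pose.
- bot.servo_line(position, ori=None, velocity=0.15): straight line of the TCP; ori=None keeps the orientation; velocity is the mean speed in m/s.
- bot.goto_joints(angles): joint-space move.
- hand.move_gripper(opening, strength=None): finger opening in m; strength is the grip in N (None keeps the last); returns when the fingers have stopped.
- bot.dwell(seconds).
- kinematics.solve_ik(position, orientation): joint angles nearest the present ones, or None.
- get_obs(): the state.
- vision.read_camera(name): name is "side" or "top"; returns a dict with "frame" (400x640x3 uint8, red, green, blue), "intrinsics" (3x3 intrinsics, pixels), "dist" ([k1, k2, p1, p2, k3] as OpenCV has them; the pictures are not rectified), "view" (4x4, takes a point from world to camera coordinates). Camera axes: x right, y down, z forward; pixel columns grow to the right and rows downward; lengths in m; the calibration is good to about 2 mm. A picture is of the moment at which its call begins. There is no depth.
A pose or a line that the arm cannot do raises bot.IKError and nothing moves.
- hand_in(): hands the job in; it is judged then, once.
The state is a dict: "time_s": time; "joint_pos": joint angles; "joint_vel": joint speeds; "joint_efforts": joint torques, N m; "position": TCP position; "orientation": TCP orientation; "wrist_force": force on the tool from outside, world axes, zero at the start; "ft_torque": the same for the moment, N m; "gripper_width": finger opening in m; "grip_force": force on a finger pad.
Only numpy, scipy, OpenCV 4.12 (cv2) and the standard library are available. Lean on these libraries where they do the work, as an engineer would, in place of code of your own. Each camera call takes 0.05 s, during which the arm holds its last target. There are 200 camera calls.

### The job

Put the tall empty spool on the reel stand's upright spindle, standing fully down on its seat, and then swing the keeper arm shut over the top of the spool. Then wind the T-handle clockwise as seen from above (about one full turn in all; its two ends can be taken in turn) until it comes to its stop and the brake pad presses on the spool. Leave the low spool and the other loose things where they are.

Things in the scene. Friction and masses are not known exactly. Their poses are not given: they have to be found in the camera images.
- stand: reel stand, fixed to the bench: aluminium base plate 240 x 96 mm, 12 mm thick. The origin is on the bench, x along the plate; the plate runs from x = -105 to +135 mm. On it, along y = 0: a grey gearbox (52 x 60 mm, top at z = 68 mm) with the T-handle on top at x = -65 mm, the brake shoe between, the spindle at x = +65 mm, and the keeper post (16 mm thick, top at z = 92 mm) at x = +115 mm
- spindle_seat (a point): on the spindle's axis, on its round seat 14 mm above the bench, where the spool's underside comes to rest. The spindle is a steel pin 13 mm in diameter that rises 48 mm above this point, the last 12 mm a cone; z is up
- spool_tall: the tall spool: plain grey empty bobbin, 72 mm high, flanges 64 mm in diameter and 9 mm thick at each end, barrel 40 mm thick, 18 mm bore right through; loose, 0.14 kg, standing on the bench at the start. The origin is the centre of its underside, z its axis (up). It can be gripped across the upper flange. Seated, its top is 86 mm above the bench
- spool_low: the low spool: same look and flange diameter but only 36 mm high; not to be used. Origin at the centre of its underside. The two spools stand behind the pale mat, either one on either side
- keeper (a joint): keeper arm, a flat steel bar on the post: 0 = shut, pointing over the spindle's axis (its stop), growing as it opens clockwise seen from above, to 2.5 rad. It turns level and stays where it is left (about 1.5 N at the knob); its underside is 92 mm and its upper face 100 mm above the bench
- keeper_hinge (a point): on the keeper's vertical hinge axis, at the underside of the arm
- keeper_knob (a point): black upright knob at the free end of the keeper arm, 13 to 15 mm thick, 58 mm from the hinge axis, standing from 100 to 130 mm above the bench; the point is on its axis, 116 mm above the bench; turns with the arm
- t_handle (a joint): T-handle: angle in rad, growing clockwise seen from above, from 0 (brake fully off) to 6.8 at its stop (brake fully on); starts somewhere between 0 and 0.5. It takes about 0.25 N m and stays where it is left. Each radian moves the brake shoe 2.6 mm towards the spool
- handle_hub (a point): on the T-handle's vertical axis at the height of its cross bar, 115 mm above the bench. The cross bar is level, 12 mm thick, 138 mm over the two ball ends (18 mm); a hub 26 mm thick is at its middle
- handle_end_a (a point): grip point on the cross bar, 47 mm from the axis, towards one end; turns with the handle
- handle_end_b (a point): grip point on the cross bar, 47 mm from the axis, towards the opposite end; turns with the handle
- brake_pad: black rubber pad 42 mm wide, 28 mm high, on springs at the front of the brake shoe; the origin is the middle of its face, 34 mm above the bench. It bears on the spool's lower flange (with about 2 N) as the T-handle nears its stop, and is 10 mm or more clear of the spool's place at the start
- tape_roll: roll of amber tape, 65 mm across, lying on the bench; bystander
- vial_loose: small capped vial, 23 mm thick, 48 mm high, standing; bystander
- usb_stick: red memory stick, 49 mm long, lying on the bench; bystander
Things that resemble listed ones, but are neither listed nor needed, are in the scene too. Leave any purple look-alike of the spool_tall alone.

How it is judged:
By the outcome, as a careful person would: the job done as asked, in the order asked, and still so for the second after the job is handed in, with the robot touching nothing.
It also fails if it takes over 72 s, if anything falls off the work surface, if the arm or the gripper's body presses on something with over 40 N, if the wrist force passes 120 N, or if a joint passes its speed limit or range.

## Working session

There is one attempt and no reset: what is moved stays moved. The work goes in short steps, each a Python script; the robot and the scene stay as the last script left them, time stands still between calls to the robot, and variables do not carry over. Pictures are saved under pics/ and viewed, at most 10 in all, crops included, and the job is handed in when it is done.

```bash
mkdir -p pics
python3 - <<'E'
from workcell import vision,get_obs
import cv2,numpy as np
for n in("top","side"):
    c=vision.read_camera(n); cv2.imwrite(f"pics/{n}0.png",c["frame"][:,:,::-1])
    np.savez(n+"0.npz",**c); print(n,np.round(c["intrinsics"],1).tolist(),c["dist"],np.round(c["view"],3).tolist())
print(get_obs())
E
```

```text
top [[364.5, 0.0, 320.7], [0.0, 364.5, 197.7], [0.0, 0.0, 1.0]] [-0.03389766  0.          0.          0.          0.        ] [[0.039, -0.999, 0.001, -0.153], [-0.971, -0.038, -0.235, 0.584], [0.235, 0.008, -0.972, 0.799], [0.0, 0.0, 0.0, 1.0]]
side [[449.8, 0.0, 316.6], [0.0, 449.8, 200.3], [0.0, 0.0, 1.0]] [0.04329972 0.         0.         0.         0.        ] [[-0.095, -0.995, -0.011, -0.101], [-0.804, 0.083, -0.589, 0.549], [0.587, -0.047, -0.808, 0.847], [0.0, 0.0, 0.0, 1.0]]
{'time_s': 0.1, 'joint_pos': array([ 1.31858583e+00,  3.53594907e-01,  1.63405923e+00,  1.94584416e-05,
        1.15519127e+00, -2.42969251e-03]), 'joint_vel': array([ 1.24491744e-04, -1.61460544e-03, -1.41866680e-03, -9.18970347e-04,
        3.64599604e-04, -9.52153403e-05]), 'joint_efforts': array([-1.36290935e-03, -6.06355691e+01, -3.42821145e+01, -4.44874320e-05,
        3.85552092e-03,  1.59384655e-05]), 'position': array([0.15440632, 0.60520992, 0.24762696]), 'orientation': array([ 1.24569870e-01,  9.92210640e-01, -6.20176282e-04, -8.83614979e-05]), 'wrist_force': array([-0.32675542, -0.01212108, -1.00535267]), 'ft_torque': array([ 0.01873817, -0.03666623,  0.019819  ]), 'grip_force': 0.0, 'gripper_width': 0.08524748470670618}
```

View pics/top0.png

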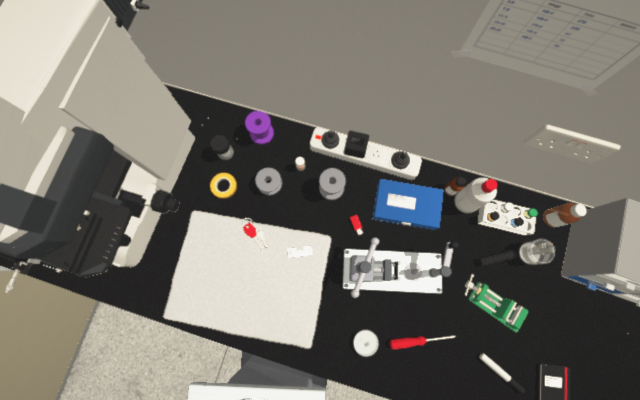

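View pics/side0.png

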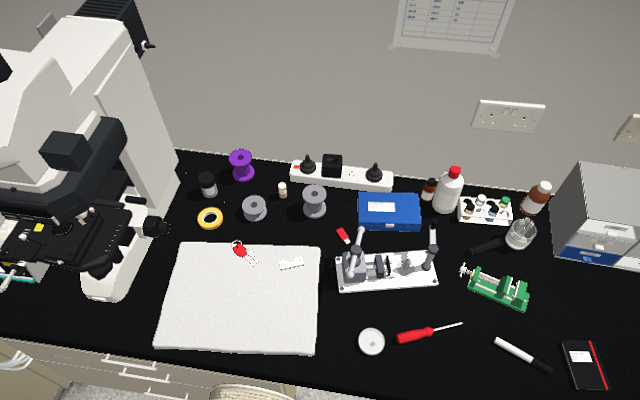

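The tall spool is at top (332,183) and side (314,200), and the low one at top (268,181). The stand is around top (393,270) and side (387,270), with its handle at the left end and its keeper at the right. I'll enlarge these areas.

```bash
cat > h.py <<'E'
import cv2,numpy as np
def cam(c,p): # world->px
    V=c["view"]; return cv2.projectPoints(np.float64(p).reshape(-1,1,3),cv2.Rodrigues(V[:3,:3])[0],V[:3,3],c["intrinsics"],c["dist"])[0][:,0]
def ray(c,uv):
    n=cv2.undistortPoints(np.float64(uv).reshape(-1,1,2),c["intrinsics"],c["dist"])[:,0]
    V=c["view"]; R=V[:3,:3]; return -R.T@V[:3,3], np.c_[n,np.ones(len(n))]@R
def plane(c,uv,z):
    o,d=ray(c,uv); return o+d*((z-o[2])/d[:,2])[:,None]
def tri(c1,u1,c2,u2):
    A=[];b=[]
    for c,u in((c1,u1),(c2,u2)):
        o,d=ray(c,u); d=d[0]/np.linalg.norm(d[0]); P=np.eye(3)-np.outer(d,d); A.append(P);b.append(P@o)
    s=np.linalg.lstsq(np.vstack(A),np.hstack(b),rcond=None); return s[0],np.sqrt(s[1])
def load(n): return dict(np.load(n))
E
python3 - <<'E'
import cv2
a=cv2.imread("pics/top0.png");b=cv2.imread("pics/side0.png")
r=lambda m,x,y,w,h,s:cv2.resize(m[y:y+h,x:x+w],None,fx=s,fy=s,interpolation=cv2.INTER_CUBIC)
cv2.imwrite("pics/c1.png",r(a,310,155,155,150,4) if 0 else r(a,310,160,155,145,4))
cv2.imwrite("pics/c2.png",r(b,290,175,160,125,4))
E
```

```text
(no output)
```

View pics/c1.png

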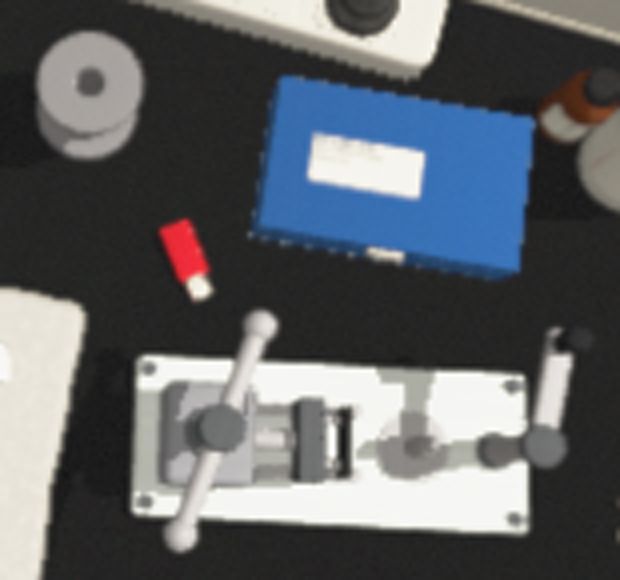

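View pics/c2.png

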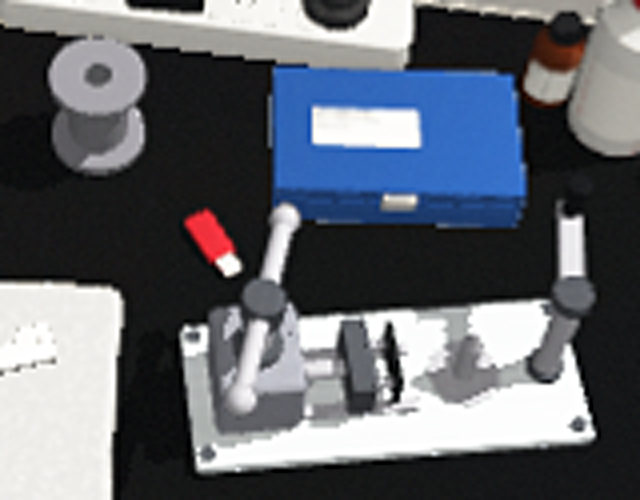

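Top crop, full-frame pixel = 310 + u/4, 160 + v/4:
- Spool bore at (90,82).
- Plate corners at (140,355), (528,374), (528,533) and (132,515).
- Handle balls at (261,325) and (181,536).
- Keeper hinge at (547,445), with the knob near (575,338).

The side crop shows the same things, and I triangulate from both.

```bash
cat > m.py <<'E'
from h import *
T=load("top0.npz");S=load("side0.npz")
t=lambda u:np.float64(u)/4+[310-.375,160-.375]
s=lambda u:np.float64(u)/4+[290-.375,175-.375]
ct=plane(T,t([(140,355),(528,374),(528,533),(132,515)]),.012);cs=plane(S,s([(180,326),(555,300),(594,438),(198,473)]),.012)
print(np.round(ct,4)[:,:2].tolist(),np.round(cs,4)[:,:2].tolist())
for c in(ct,cs):
    ex=(c[1]+c[2]-c[0]-c[3]);print("len",np.linalg.norm(c[1]-c[0]),np.linalg.norm(c[2]-c[1]),"yaw",np.arctan2(ex[1],ex[0]),"ctr",c.mean(0))
for n,a,b,z in(("bore",(90,82),(98,74),.072),("ball1",(261,325),(286,216),.115),("ball2",(181,536),(241,398),.115),("hinge",(547,445),(574,295),.1),("knob",(576,340),(579,190),.125),("hub",(219,426),(264,298),.12)):
    print(n,np.round(tri(T,t(a),S,s(b))[0],4),np.round(plane(T,t([a]),z)[0],4),np.round(plane(S,s([b]),z)[0],4))
E
python3 m.py
```

```text
[[0.4778, -0.194], [0.475, -0.4339], [0.3795, -0.4306], [0.3816, -0.1915]] [[0.4805, -0.193], [0.4756, -0.43], [0.3807, -0.4302], [0.3813, -0.1919]]
len 0.23987480714757306 0.09556240344151838 yaw -1.580949930901033 ctr [ 0.42850713 -0.31250934  0.012     ]
len 0.23707737132992912 0.09489132055502619 yaw -1.5823254236828785 ctr [ 0.42954633 -0.31128035  0.012     ]
bore [ 0.6318 -0.1562  0.0798] [ 0.6341 -0.1563  0.072 ] [ 0.6376 -0.1567  0.072 ]
ball1 [ 0.4852 -0.2527  0.1232] [ 0.4863 -0.2536  0.115 ] [ 0.4904 -0.2544  0.115 ]
ball2 [ 0.3723 -0.2109  0.1233] [ 0.3722 -0.2117  0.115 ] [ 0.3764 -0.2119  0.115 ]
hinge [ 0.4275 -0.412   0.1047] [ 0.4277 -0.4141  0.1   ] [ 0.43  -0.413  0.1  ]
knob [ 0.4829 -0.4232  0.1279] [ 0.4832 -0.4237  0.125 ] [ 0.4848 -0.4247  0.125 ]
hub [ 0.4299 -0.2307  0.1278] [ 0.4304 -0.2306  0.12  ] [ 0.4344 -0.2329  0.12  ]
```

Run:
```python
from h import *
T=load("top0.npz");S=load("side0.npz")
for z in(0,.15,.3): print(z,np.round(plane(T,[(10,285),(120,265),(175,205),(190,130),(60,100)],z)[:,:2],2).tolist(),np.round(plane(S,[(100,300),(165,225),(20,290),(140,150)],z)[:,:2],2).tolist())
from workcell import bot,get_obs,kinematics
q=get_obs()["joint_pos"]; o=get_obs()["orientation"]
for r,z in((.4,.35),(.33,.35),(.33,.45)):
    a=np.array([.155,.606])/.6255*r
    print(r,kinematics.solve_ik([*a,z],o))
# tool-down orientations with fingers closing along world x / y
from scipy.spatial.transform import Rotation as R
for yaw in np.arange(0,181,45):
    for p in((.6355,-.1565,.2),(.4285,-.362,.2),(.430,-.232,.2),(.483,-.4235,.2)):
        qq=(R.from_euler('z',yaw,degrees=True)*R.from_quat([0,1,0,0])).as_quat()
        k=kinematics.solve_ik(p,qq); print(yaw,p,None if k is None else np.round(k,2))
```

```text
0 [[0.35, 0.64], [0.41, 0.36], [0.57, 0.25], [0.78, 0.23], [0.86, 0.62]] [[0.43, 0.37], [0.63, 0.24], [0.47, 0.57], [0.91, 0.35]]
0.15 [[0.36, 0.51], [0.41, 0.28], [0.54, 0.18], [0.72, 0.17], [0.78, 0.49]] [[0.35, 0.3], [0.52, 0.19], [0.39, 0.47], [0.76, 0.28]]
0.3 [[0.36, 0.38], [0.41, 0.2], [0.51, 0.12], [0.65, 0.11], [0.71, 0.37]] [[0.28, 0.23], [0.42, 0.14], [0.31, 0.37], [0.62, 0.21]]
0.4 [ 1.31662680e+00 -1.10233125e-01  1.93961069e+00  1.58703407e-05
  1.31346787e+00 -4.38489761e-03]
0.33 [ 1.31582969e+00 -2.44638093e-01  2.04508468e+00  1.47317402e-05
  1.34239887e+00 -5.18130930e-03]
0.33 [ 1.31582969e+00 -2.91774139e-01  1.87044299e+00  1.43494785e-05
  1.56417660e+00 -5.17806878e-03]
0 (0.6355, -0.1565, 0.2) [-0.24  0.44  1.61 -0.    1.09 -1.81]
0 (0.4285, -0.362, 0.2) [-0.7   0.31  1.82 -0.    1.02 -2.27]
0 (0.43, -0.232, 0.2) [-0.5   0.2   1.97 -0.    0.98 -2.07]
0 (0.483, -0.4235, 0.2) [-0.72  0.43  1.64 -0.    1.08 -2.29]
45 (0.6355, -0.1565, 0.2) [-0.24  0.44  1.61 -0.    1.09 -2.6 ]
45 (0.4285, -0.362, 0.2) None
45 (0.43, -0.232, 0.2) [-0.5   0.2   1.97 -0.    0.98 -2.85]
45 (0.483, -0.4235, 0.2) None
90 (0.6355, -0.1565, 0.2) [-0.24  0.44  1.61 -0.    1.09  2.9 ]
90 (0.4285, -0.362, 0.2) [-0.7   0.31  1.82 -0.    1.02  2.44]
90 (0.43, -0.232, 0.2) [-0.5   0.2   1.97 -0.    0.98  2.64]
90 (0.483, -0.4235, 0.2) [-0.72  0.43  1.64 -0.    1.08  2.42]
135 (0.6355, -0.1565, 0.2) [-0.24  0.44  1.61 -0.    1.09  2.11]
135 (0.4285, -0.362, 0.2) [-0.7   0.31  1.82 -0.    1.02  1.65]
135 (0.43, -0.232, 0.2) [-0.5   0.2   1.97 -0.    0.98  1.86]
135 (0.483, -0.4235, 0.2) [-0.72  0.43  1.64 -0.    1.08  1.63]
180 (0.6355, -0.1565, 0.2) [-0.24  0.44  1.61 -0.    1.09  1.33]
180 (0.4285, -0.362, 0.2) [-0.7   0.31  1.82 -0.    1.02  0.87]
180 (0.43, -0.232, 0.2) [-0.5   0.2   1.97 -0.    0.98  1.07]
180 (0.483, -0.4235, 0.2) [-0.72  0.43  1.64 -0.    1.08  0.85]
```

```bash
cat >> h.py <<'E'
from scipy.spatial.transform import Rotation as R
def ori(phi): return (R.from_euler('z',phi-np.pi/2)*R.from_quat([0,1,0,0])).as_quat()
def st():
    from workcell import get_obs
    o=get_obs(); print("t%.1f"%o["time_s"],"p",np.round(o["position"],4),"F",np.round(o["wrist_force"],1),"T",np.round(o["ft_torque"],2),"w%.4f g%.1f"%(o["gripper_width"],o["grip_force"]),"q",np.round(o["joint_pos"],2))
E
python3 - <<'E'
from h import *
from workcell import *
a=np.array([.155,.606])/.6255*.36
q=kinematics.solve_ik([*a,.42],get_obs()["orientation"]); bot.goto_joints(q); st()
q=np.array(q); q[0]=-.24; q[5]=-1.03; bot.goto_joints(q); st()
p=[.6355,-.1565]
bot.reach([*p,.16],ori(np.pi/4)); st()
c=vision.read_camera("side"); cv2.imwrite("pics/s1.png",cv2.resize(c["frame"][120:270,230:430,::-1],None,fx=4,fy=4))
print(bot.tcp_to_tips)
E
```

```text
t1.3 p [0.0894 0.3494 0.4196] F [0.3 0.2 0.1] T [ 0.06  0.07 -0.04] w0.0852 g0.0 q [ 1.32 -0.22  1.88  0.    1.48 -0.  ]
t3.2 p [ 0.3503 -0.0836  0.4199] F [-0.5  1.4  0.2] T [0.03 0.04 0.04] w0.0857 g0.0 q [-0.24 -0.22  1.88  0.    1.48 -1.03]
t4.7 p [ 0.6357 -0.1564  0.1613] F [ 0.2 -0.4 -0.6] T [ 0.01 -0.01  0.01] w0.0852 g0.0 q [-0.24  0.48  1.64 -0.    1.02 -1.03]
0.017
```

View pics/s1.png

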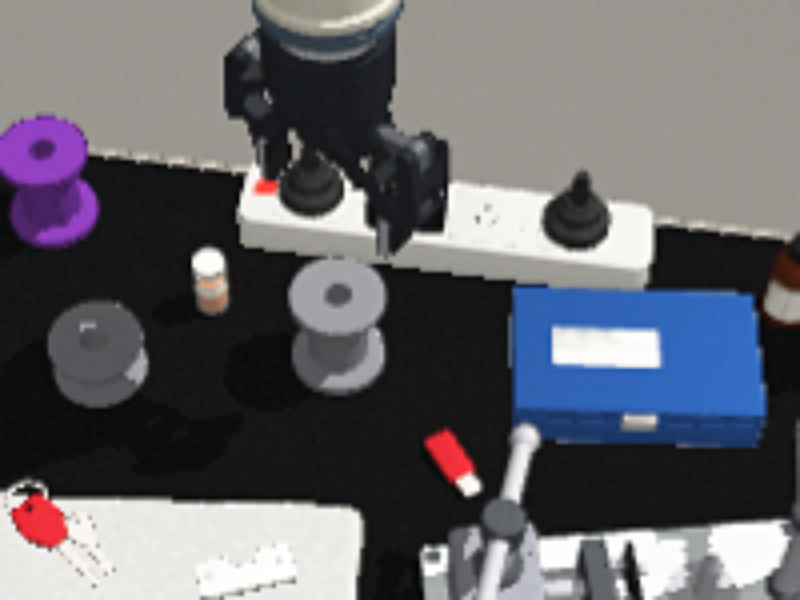

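The open jaws straddle the tall spool: fingertips at crop (268,175) and (390,245), bore at (340,295). The vial at (210,285) is clear. Next come two crossed squeezes to centre it, then the lift.

Run:
```python
from h import *
from workcell import *
p=[.6355,-.1565]; H=np.pi
bot.servo_line([*p,.062]); st()
hand.move_gripper(.055,20); st()
hand.move_gripper(.085); 
bot.reach([*p,.062],ori(H/2)); bot.reach([*p,.062],ori(.75*H)); st()
hand.move_gripper(.055,60); st()
bot.servo_line([*p,.23],velocity=.2); st()
for n in("top","side"):
    c=vision.read_camera(n); np.savez(n+"1.npz",**c)
    u,v=cam(c,[*p,.24])[0].astype(int); print(u,v)
    cv2.imwrite(f"pics/{n}2.png",cv2.resize(c["frame"][max(v-30,0):v+70,u-60:u+60,::-1],None,fx=4,fy=4))
a=cv2.imread("pics/top2.png");b=cv2.imread("pics/side2.png"); h=min(len(a),len(b)); cv2.imwrite("pics/d2.png",cv2.resize(np.hstack([a[:h],b[:h]]),(800,int(h*800/960))))
```

```text
t5.5 p [ 0.6362 -0.1567  0.0629] F [ 0.  -0.  -0.4] T [-0.05 -0.02  0.03] w0.0853 g0.0 q [-0.24  0.61  1.69 -0.    0.84 -1.03]
t5.8 p [ 0.6363 -0.1567  0.0635] F [-1.1  0.4  6.3] T [-0.08  0.22 -0.08] w0.0622 g21.3 q [-0.24  0.61  1.69 -0.    0.84 -1.03]
t7.8 p [ 0.6355 -0.1565  0.062 ] F [ 1.1 -0.3 -0. ] T [-0.01 -0.01  0.04] w0.0853 g0.0 q [-0.24  0.61  1.69  0.    0.84 -2.6 ]
t8.1 p [ 0.6356 -0.1565  0.0628] F [-2.1 -0.3  8.6] T [ 0.24  0.52 -0.  ] w0.0620 g63.2 q [-0.24  0.61  1.69  0.    0.84 -2.6 ]
t9.1 p [ 0.6347 -0.1563  0.2286] F [ 0.5  0.1 -1.9] T [ 0.   -0.03  0.02] w0.0618 g65.4 q [-0.24  0.42  1.59  0.    1.14 -2.6 ]
334 155
312 149
```

View pics/d2.png

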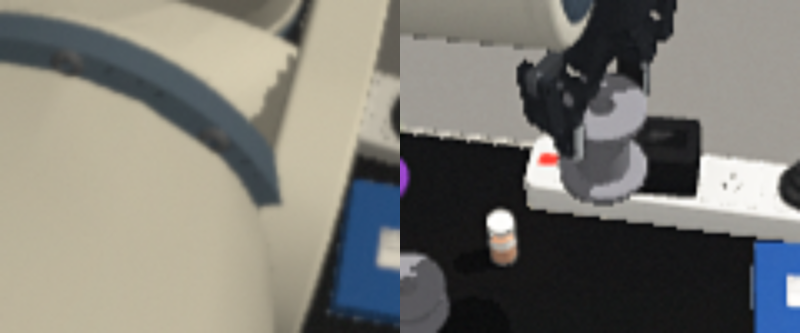

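The spool is held upright in the jaws (side half, at about (605,140)), with the vial and low spool untouched. I'll carry it over the spindle and lower it while watching the force.

Run:
```python
from h import *
from workcell import *
p=np.array([.4288,-.362])
bot.reach([*p,.23],ori(0)); bot.dwell(.2)
f0=get_obs()["wrist_force"]; st()
bot.servo_line([*p,.128],velocity=.15)
z=.128
while z>.0745:
    z-=.004; bot.servo_line([*p,z],velocity=.06); o=get_obs(); f=o["wrist_force"]-f0
    print(round(z,3),np.round(f,1))
    if abs(f[2])>12 and z>.08: print("stop");break
    if z<.076: break
    if np.linalg.norm(f[:2])>4: p+=np.clip(f[:2]*.0001,-.001,.001)
print(p); st()
c=vision.read_camera("side"); cv2.imwrite("pics/s3.png",cv2.resize(c["frame"][175:300,290:450,::-1],None,fx=4,fy=4))
```

```text
t11.1 p [ 0.4291 -0.3617  0.2299] F [-0.5 -0.1 -0.9] T [ 0.02 -0.04  0.  ] w0.0620 g65.4 q [-0.7   0.27  1.79  0.    1.08 -0.7 ]
0.124 [-0.6  0.1 -0.9]
0.12 [ 0.3  0.7 -0.2]
0.116 [ 1.  -0.6 -0.8]
0.112 [0.7 0.9 0.2]
0.108 [ 0.9  0.2 -0.5]
0.104 [ 0.5 -0.1  0.4]
0.1 [ 0.7  0.1 -0.8]
0.096 [ 0.8 -0.4 -0.6]
0.092 [ 0.5 -0.8 -0.7]
0.088 [ 0.4 -0.6 -0.5]
0.084 [ 1.3  0.3 -0.7]
0.08 [-0.1  0.3 -0.3]
0.076 [-1.   1.1  9.4]
[ 0.4288 -0.362 ]
t15.2 p [ 0.4292 -0.3625  0.0769] F [-1.5  0.9  8.5] T [ 0.11  0.29 -0.01] w0.0621 g66.1 q [-0.7   0.48  1.9  -0.    0.77 -0.7 ]
```

View pics/s3.png

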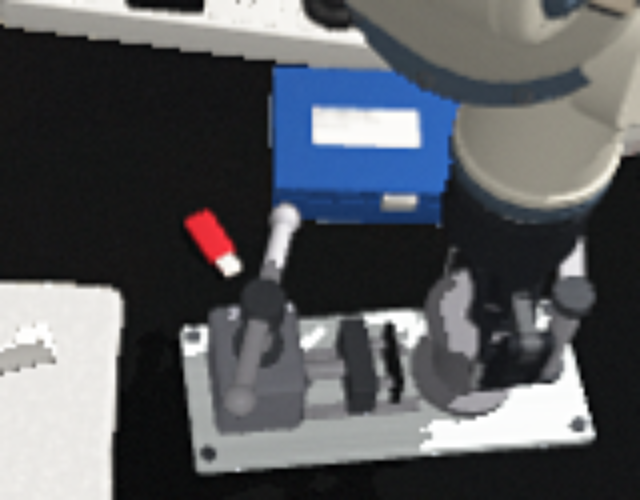

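At TCP z = 0.076, 9 N of seat contact appeared, exactly the expected depth, so the spool is seated. I'll release it and go on to the keeper.

Run:
```python
from h import *
from workcell import *
hand.move_gripper(.085)
bot.servo_line([.4288,-.362,.2],velocity=.25)
h=np.array([.4283,-.412]); k0=np.array([.4835,-.4238]); a0=np.arctan2(*(k0-h)[::-1]); a1=np.deg2rad(89.4)
hand.move_gripper(.04)
O=lambda a:ori(a+np.pi/2-np.pi)
P=lambda a:h+.058*np.array([np.cos(a),np.sin(a)])
bot.reach([*P(a0),.19],O(a0)); bot.servo_line([*P(a0),.122],velocity=.15); st()
hand.move_gripper(.0,30); st()
for a in np.linspace(a0,a1,9)[1:]:
    bot.servo_line([*P(a),.122],O(a),velocity=.06); o=get_obs(); F=o["wrist_force"]; t=np.array([-np.sin(a),np.cos(a)])
    print(round(np.rad2deg(a)),np.round(F,1),"tang %.1f"%(F[:2]@t),"w%.4f"%o["gripper_width"])
    if -F[:2]@t>15: break
st()
```

```text
t18.9 p [ 0.4852 -0.4243  0.1224] F [ 0.2  0.5 -1.4] T [ 0.02 -0.01  0.04] w0.0402 g0.0 q [-0.72  0.52  1.69  0.    0.94  1.06]
t19.2 p [ 0.4858 -0.4249  0.1233] F [-0.1 -2.1  6.1] T [-0.11 -0.05 -0.01] w0.0131 g29.3 q [-0.72  0.52  1.69 -0.    0.94  1.06]
1 [-1.1  0.5  7.6] tang 0.5 w0.0136
13 [-1.8 -0.3  8. ] tang 0.2 w0.0131
26 [-2.7 -1.2  9.4] tang 0.1 w0.0134
39 [-3.6 -1.6  8.6] tang 1.0 w0.0133
51 [-4.1 -1.7  8.4] tang 2.1 w0.0132
64 [-3.4 -2.4  8.1] tang 2.1 w0.0134
77 [-2.4 -2.5  7.6] tang 1.8 w0.0137
89 [-3.6 -2.   7.3] tang 3.6 w0.0132
t22.2 p [ 0.429  -0.3549  0.1232] F [-3.6 -2.   7.3] T [-0.34  0.4  -0.1 ] w0.0132 g29.6 q [-0.69  0.4   1.89 -0.    0.85 -0.68]
```

Run:
```python
from h import *
from workcell import *
h=np.array([.4283,-.412]); a=np.deg2rad(89.4)
f0=get_obs()["wrist_force"]
for i in range(1,8):
    a+=np.deg2rad(1); bot.servo_line([*(h+.058*np.array([np.cos(a),np.sin(a)])),.122],ori(a-np.pi/2),velocity=.02)
    o=get_obs(); d=o["wrist_force"]-f0; print(i,np.round(d,1),np.round(o["position"],4))
    if abs(d[0])>10: break
hand.move_gripper(.035); st()
x,y,_=get_obs()["position"]
bot.servo_line([x,y,.23],velocity=.25)
a=np.array([.35,-.05]); bot.reach([*a,.35],ori(-np.pi/2+1.5))
c=vision.read_camera("top"); np.savez("top4.npz",**c); A=c["frame"][215:305,330:460,::-1]
c=vision.read_camera("side"); np.savez("side4.npz",**c); B=c["frame"][215:305,325:455,::-1]
cv2.imwrite("pics/d4.png",cv2.resize(np.vstack([A,B]),None,fx=3.3,fy=3.3,interpolation=cv2.INTER_CUBIC)); st()
```

```text
1 [2.8 0.7 1.3] [ 0.4286 -0.3549  0.1232]
2 [ 7.2  0.7 -1.5] [ 0.4284 -0.355   0.1233]
3 [11.3  0.9 -3.4] [ 0.4283 -0.3552  0.1233]
t23.3 p [ 0.4253 -0.3537  0.1217] F [ 0.6 -0.3  0.6] T [0.01 0.02 0.04] w0.0347 g0.0 q [-0.7   0.4   1.89 -0.    0.85 -0.74]
t25.3 p [ 0.3503 -0.0506  0.3495] F [ 1.2  0.5 -0.7] T [-0.    0.02 -0.01] w0.0351 g0.0 q [-0.15 -0.2   2.01 -0.    1.33 -0.08]
```

View pics/d4.png

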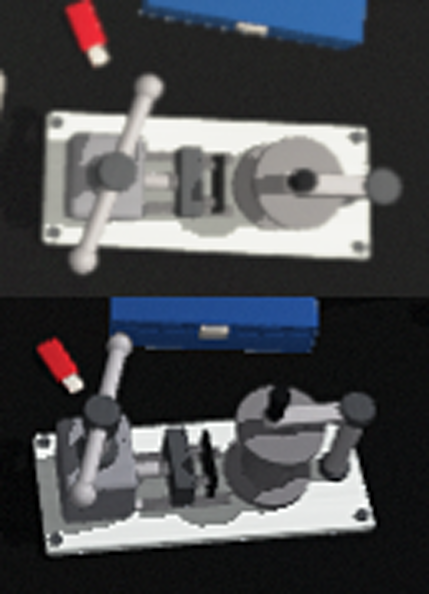

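The spool is seated, with the keeper bar over it: the black knob at (302,180) sits over the spool's centre and the hinge is at (385,185). The handle is still at its start angle, with balls at (148,87) and (83,260). Next I grip the hub across the bar and turn joint 6 clockwise.

Run:
```python
from h import *
from workcell import *
p=[.4302,-.232]; phi=1.217
hand.move_gripper(.05)
bot.reach([*p,.2],ori(phi)); bot.servo_line([*p,.112],velocity=.15); st()
hand.move_gripper(0,90); st()
q=np.array(get_obs()["joint_pos"])
for i in range(4):
    q[5]+=.3; bot.goto_joints(q); o=get_obs(); print("t%.1f"%o["time_s"],np.round(o["wrist_force"],1),np.round(o["ft_torque"],2),round(o["gripper_width"],4),o["joint_pos"][5])
c=vision.read_camera("side"); np.savez("side5.npz",**c)
cv2.imwrite("pics/s5.png",cv2.resize(c["frame"][205:305,310:450,::-1],None,fx=4,fy=4,interpolation=cv2.INTER_CUBIC)); st()
```

```text
t27.8 p [ 0.4307 -0.2321  0.1127] F [-0.   0.  -0.8] T [-0.03 -0.02 -0.03] w0.0501 g0.0 q [-0.5   0.33  2.03 -0.    0.78 -1.71]
t28.1 p [ 0.4304 -0.2339  0.1135] F [-6.2 -9.9  7.8] T [-1.57  1.02 -0.02] w0.0236 g87.7 q [-0.5   0.33  2.03 -0.    0.78 -1.71]
t28.5 [-0.2 -3.8 -6.2] [-0.47  0.08 -0.21] 0.0237 -1.418380666672868
t28.9 [-2.1 -4.6 -5. ] [-0.79  0.47 -0.29] 0.0234 -1.12067235560494
t29.3 [-2.4 -4.8 -5.3] [-0.78  0.5  -0.25] 0.0238 -0.8203028947389357
t29.7 [-3.4 -5.2 -3.5] [-0.87  0.62 -0.3 ] 0.0236 -0.5202960260224955
t29.7 p [ 0.43   -0.2342  0.1137] F [-4.  -5.4 -3.8] T [-0.85  0.66 -0.25] w0.0241 g90.1 q [-0.5   0.33  2.03 -0.    0.78 -0.52]
```

View pics/s5.png

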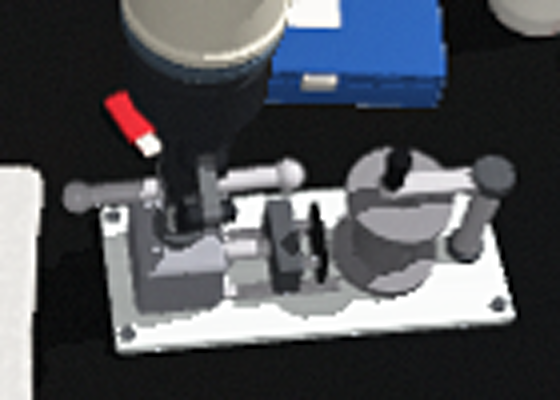

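The handle is turning with the hub: the bar now lies along the stand (balls at (78,193) and (290,173)), and the torque reads 0.25 N m. I'll continue, regrip half a turn back, and wind to the stop.

```bash
cat > w.py <<'E'
from h import *
from workcell import *
def wind(target,step):
    q=np.array(get_obs()["joint_pos"])
    q0=q.copy(); tgt=q[5]
    while tgt<target-1e-3:
        tgt=min(tgt+step,target); q=q0.copy(); q[5]=tgt; bot.goto_joints(q); o=get_obs(); T=o["ft_torque"][2]
        print("t%.1f"%o["time_s"],"Tz%.2f"%T,np.round(o["wrist_force"],1),"q6 %.3f/%.3f"%(o["joint_pos"][5],tgt))
        if abs(T)>.7: print("STOP"); return True
    return False
E
python3 - <<'E'
from w import *
if not wind(2.85,.4):
    x,y,z=get_obs()["position"]
    hand.move_gripper(.05); p=[.4302,-.232]
    bot.servo_line([*p,.165],velocity=.2)
    q=np.array(get_obs()["joint_pos"]); q[5]-=np.pi; bot.goto_joints(q)
    o=get_obs(); bot.servo_line([*p,.112],velocity=.2)
    hand.move_gripper(0,90); st()
    wind(1.3,.4)
    wind(2.4,.1)
st()
E
```

```text
t30.2 Tz-0.22 [-1.2 -3.7 -6.2] q6 -0.128/-0.121
t30.7 Tz-0.21 [-2.6 -3.3 -4. ] q6 0.273/0.279
t31.1 Tz-0.22 [-4.3 -2.1 -2.8] q6 0.673/0.679
t31.6 Tz-0.29 [-5.4  0.5 -1.4] q6 1.073/1.079
t32.1 Tz-0.28 [-5.3  2.  -0.2] q6 1.473/1.479
t32.5 Tz-0.28 [-5.3  2.5 -0.6] q6 1.873/1.879
t33.0 Tz-0.28 [-4.2  3.5 -0.6] q6 2.273/2.279
t33.5 Tz-0.21 [-3.2  4.  -1.2] q6 2.672/2.679
t33.7 Tz-0.26 [-2.8  3.9 -1.7] q6 2.843/2.850
t38.0 p [ 0.4304 -0.2323  0.1136] F [-3.5  1.3  9.3] T [ 0.08  0.86 -0.03] w0.0237 g87.7 q [-0.5   0.33  2.04 -0.01  0.77 -0.29]
t38.4 Tz-0.23 [  5.3  -2.  -14.3] q6 0.113/0.112
t38.9 Tz-0.17 [  5.7  -4.8 -16.8] q6 0.513/0.512
t39.4 Tz-0.22 [  6.2  -7.7 -18.9] q6 0.913/0.912
t39.8 Tz-0.29 [  4.7 -12.4 -20.9] q6 1.301/1.300
t40.1 Tz-0.26 [  2.4  -4.6 -16.5] q6 1.399/1.401
t40.3 Tz-0.21 [  1.4  -6.7 -15.5] q6 1.498/1.501
t40.6 Tz-0.21 [  2.   -7.3 -16. ] q6 1.598/1.601
t40.8 Tz-0.14 [  4.  -11.1 -22.4] q6 1.698/1.701
t41.1 Tz-0.21 [ -1.4  -7.7 -12.3] q6 1.798/1.801
t41.3 Tz-0.09 [ -0.7 -12.  -14.5] q6 1.898/1.901
t41.6 Tz-0.21 [-4.5 -6.4 -5.5] q6 1.998/2.001
t41.8 Tz0.13 [ -3.9 -12.1  -7.9] q6 2.098/2.101
t42.1 Tz0.05 [-5.7 -4.6  1.5] q6 2.198/2.201
t42.3 Tz1.22 [-7.2  1.   4. ] q6 2.296/2.301
STOP
t42.3 p [ 0.43   -0.2336  0.1145] F [-7.2  1.   4. ] T [0.28 1.08 1.22] w0.0234 g124.2 q [-0.5   0.32  2.04 -0.01  0.77  2.3 ]
```

Run:
```python
from w import *
hand.move_gripper(.05); bot.servo_line([.4302,-.232,.2],velocity=.2)
bot.reach([.35,-.0,.35],ori(.5)); st()
c=vision.read_camera("top"); np.savez("top6.npz",**c); A=c["frame"][215:305,330:460,::-1]
c=vision.read_camera("side"); np.savez("side6.npz",**c); B=c["frame"][215:305,325:455,::-1]
cv2.imwrite("pics/d6.png",cv2.resize(np.vstack([A,B]),None,fx=3.3,fy=3.3,interpolation=cv2.INTER_CUBIC))
```

```text
t45.6 p [ 3.500e-01 -1.000e-04  3.497e-01] F [-0.1  0.1  0.5] T [0.   0.04 0.01] w0.0500 g0.0 q [-0.   -0.21  2.02 -0.    1.33 -0.5 ]
```

View pics/d6.png

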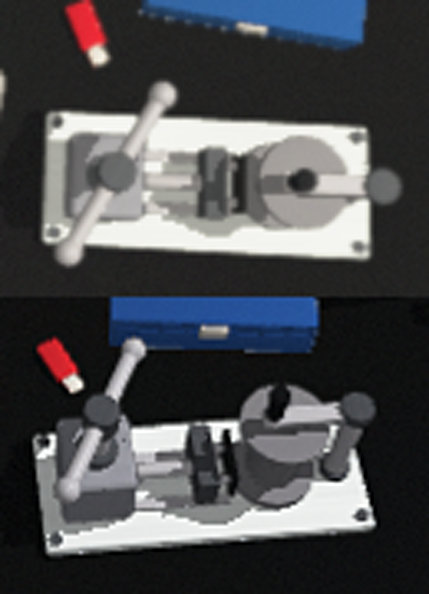

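The bar has turned 10° plus one full turn (370°, balls now at (163,95) and (70,252)), and the shoe has moved about 16 mm up to the spool. The final torque suggests the grip slipped at the stop. I'll check by taking the bar end and pushing on clockwise until a firm force shows.

Run:
```python
from w import *
C=np.array([.4302,-.232]); a=np.deg2rad(-30.6)
u=lambda a:np.array([np.cos(a),np.sin(a)])
P=lambda a:[*(C+.047*u(a)),.113]
p=P(a); p[2]=.2
bot.reach(p,ori(a+np.pi/2)); bot.servo_line(P(a),velocity=.2); st()
hand.move_gripper(0,60); st(); bot.dwell(.1)
f0=get_obs()["wrist_force"]
for i in range(20):
    a-=.04; bot.servo_line(P(a),ori(a+np.pi/2),velocity=.03); o=get_obs(); d=o["wrist_force"]-f0; ft=d[:2]@np.array([-np.sin(a),np.cos(a)])
    e=o["position"][:2]-C
    print("t%.1f"%o["time_s"],"cmd %.3f act %.3f"%(a,np.arctan2(e[1],e[0])),"ft %.1f"%ft,np.round(d,1))
    if abs(ft)>18: print("STOP");break
```

```text
t47.5 p [ 0.4713 -0.2557  0.114 ] F [1.  0.2 0.3] T [ 0.03 -0.03 -0.02] w0.0499 g0.0 q [-0.5   0.39  1.93  0.    0.82 -1.54]
t48.0 p [ 0.4714 -0.2566  0.1145] F [-2.1 -0.   8. ] T [-0.14  0.26  0.06] w0.0117 g56.4 q [-0.5   0.39  1.93 -0.    0.82 -1.54]
t48.4 cmd -0.574 act -0.559 ft 6.9 [ 4.2  5.5 -0.5]
t48.6 cmd -0.614 act -0.562 ft 18.5 [ 9.9 15.7 -0.6]
STOP
```

At the bar end 18 N (0.87 N m) moves it no further, so the handle is at its stop. I'll release, retreat and check numerically that nothing else changed.

Run:
```python
from w import *
hand.move_gripper(.04); x,y,_=get_obs()["position"]
bot.servo_line([x,y,.21],velocity=.2); bot.reach([.35,0,.35],ori(.5)); st()
for n,(r0,r1,c0,c1) in(("top",(215,305,330,460)),("side",(215,305,325,455))):
    c=vision.read_camera(n); a=c["frame"][r0:r1,c0:c1].astype(int); b=load(n+"6.npz")["frame"][r0:r1,c0:c1].astype(int)
    m=abs(a-b).max(2)>40; ys,xs=np.nonzero(m); print(n,m.sum(),(xs.min(),xs.max(),ys.min(),ys.max()) if m.any() else "")
hand_in()
```

```text
t50.8 p [ 3.502e-01 -3.000e-04  3.493e-01] F [-0.2  0.3  1.4] T [ 0.01 -0.02 -0.  ] w0.0404 g0.0 q [-0.   -0.2   2.02 -0.    1.33 -0.51]
top 0 
side 0 
the job is handed in; nothing more can be done
```

Handed in at about 51 s: the tall spool is fully down on its seat, the keeper is shut over it, and the T-handle is wound to its stop with the brake pad against the spool as far as the pictures show (pad force not measured).

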